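# Unlock the spring drawer of the lock box and hold the key turned

### The arm

A 7-joint arm with a two-finger parallel gripper is mounted at the origin on a cart in front of the work surface, level with it; the furniture and walls round the work are solid. World frame = base frame: x ahead of the robot, y to its left, z up, the work surface at z = 0. Lengths are in m, angles in degrees, forces in N, time in s.
With the tool pointing down it reaches from about 0.4 to 0.85 m from the base axis. Payload 6.9 kg.
Tool frame: the origin (TCP) lies on the centre line of the jaws, within the pads' length; the fingertips stand tip_extent ahead of it and the grasp point (between the pads) lies 3 mm ahead of it (tip_extent is the distance from the TCP to the fingertips, in m); z points along the fingers, y is the line along which they close (so a half turn about z gives the same grasp; the last joint's range is limited). The gripper opens to 85 mm and grips with 20 to 120 N. Pads are 22 mm wide; open, the fingers measure 114 mm over their backs; the gripper's body (76 mm by 85 mm) begins 54 mm behind the grasp point. The pads swing forward as they close: fully open they stand 13 mm farther back than shut.
Start: joints at [-67.466, 29.078, -13.613, 85.955, 7.202, 65.827, -8.869], TCP at [0.177, 0.599, 0.253] pointing down, gripper open.
Joint ranges: [-176.47, 176.47], [-13.61, 117.27], [-81.72, 77.17], [0.22, 143.17], [-87.28, 267.28], [10, 112.55], [-165.47, 165.47]. Speed limits (degrees/s): [136.94, 136.94, 180, 180, 180, 180, 180].

### API

Orientations are given as [roll, pitch, yaw] about the fixed x, y, z axes, in that order (R = Rz(yaw) Ry(pitch) Rx(roll)).
In Python, from rig import * gives the robot as it stands. The module is installed in compiled form; this text tells all that it offers. Calls block until the motion is done:
- move_ptp(position, orientation): joint-space move of the TCP to a pose.
- servo_line(position, rate=0.15, rotation=None, f_stop=None): straight line of the TCP; rotation=None keeps the orientation; rate is the mean speed in m/s. With f_stop (N) it stops when the force on the tool has changed by that much, and returns True; else False.
- move_joints(angles): joint-space move.
- open_jaws() and gripper_close(squeeze=None): open the fingers fully, or close them until they stop; squeeze is the grip in N (None keeps the last).
- wait(seconds).
- inverse_kinematics(position, orientation): joint angles nearest the present ones, or None.
- read_state(): the state.
- grab_frame(name): name is "side" or "top"; returns a dict with "color" (480x640x3 uint8, red, green, blue), "depth" (480x640 float32, m along the optical axis (not along the pixel's ray), 0 where there is no reading), "fx", "fy", "cx", "cy" (pixels), "k1" (the pictures are not rectified: a ray, as slopes to the right and down, at radius r is drawn at 1 + k1 r^2 times it, then the intrinsics apply), "rvec" (rotation vector, rad) and "tvec" (3), from world to camera coordinates, as OpenCV has them. Camera axes: x right, y down, z forward; pixel columns grow to the right and rows downward; lengths in m; the calibration is good to about 2 mm. A picture is of the moment at which its call begins.
A pose or a line that the arm cannot do raises PlanningError and nothing moves.
- sign_off(): hands the job in; it is judged then, once.
The state is a dict: "clock": time; "qpos": joint angles; "qd": joint speeds; "joint_efforts": joint torques, N m; "tool_pos": TCP position; "tcp_rot": TCP orientation; "ft_force": force on the tool from outside, world axes, zero at the start; "wrist_torque": the same for the moment, N m; "width": finger opening in m; "finger_force": force on a finger pad.
Only numpy, scipy, OpenCV 4.12 (cv2) and the standard library are available. Lean on these libraries where they do the work, as an engineer would, in place of code of your own. Each camera call takes 0.05 s, during which the arm holds its last target. There are 200 camera calls.

### The job

Take the lock box's key, the one with the wide rectangular head, from the key block, put it upright into the keyhole on top of the box and work it past the sticky pins until it is fully home, then turn it a quarter turn clockwise (seen from above) so that the drawer springs ajar. The lock is sprung, so finish still gripping the key and holding it turned, so that the cam stays clear while I empty the drawer. Leave the other two keys in the block and do not disturb anything else on the bench.

Things in the scene. Friction and masses are not known exactly. Their poses are not given: they have to be found in the camera images.
- key_wide: The lock box's key: black plastic rectangular head 32 wide (y), 10 thick (x), z 4 to 36, with a 14 x 12 window; the widest of three heads. Origin: shank axis, underside of its steel collar (14 dia, 4 high), which rests on the block now and on the escutcheon when home. z up to the head, y along head and bit width. 35 to 70 g.
- key_grip (a point): Point in the middle of that key's head, 24 above its origin: grip here across the 10 mm thickness (key's x).
- key_bit (a point): Bottom of that key's bit, 30 below its origin; axes as the key. Round steel shank 5 dia, its nose 3 below this point. Double bit: z -10.5 to -30, 17 wide (y, 8.5 each side), 5.5 thick (x), lower corners rounded, a cut at z -18 to -23 for the pins.
- key_round: Another key, not this lock's (bit 21 wide, too wide for the keyhole): black round disc head 28 dia, 10 thick, top at z = 35. Stands in the block. Same frame.
- key_slim: Another key, not this lock's (bit 21 wide): black head only 14 wide, 10 thick, top at z = 36. Stands in the block. Same frame.
- key_block: Fixed wooden block 56 (x) x 180 (y) x 54 high, a low steel screw tab at each end, origin at the centre of its underside, yaw up to 0.3 rad. Three slots in its top at y -55, 0, +55 (9 in x, 24 in y), one key in each, blade down, collar on the top, head width along the block's y within 0.05 rad. Which key is where varies. A blade is out when raised 34.
- lock_box: Fixed grey steel lock box 200 x 200 x 100 high, origin at the centre of its underside, its drawer front facing -x. On its flat top, 20 behind the centre (+x), a square steel escutcheon 50 x 50 whose upper face is at z = 104. It may be turned up to 0.3 rad.
- keyhole (a point): Centre of the keyhole in the escutcheon's upper face; axes as the box. Slot 19 long (y) x 7 wide (x), 1.8 bevel, through a fixed 8 thick plate: the bit enters only with key y along slot y (either way round, within 0.08 rad), and the key turns only within about 2 of home. Home: key origin at this point, key upright, collar on the plate.
- pins (a point): On the keyhole's axis, 21.5 below the escutcheon face: two sticky sprung pins stand in the way of the bit, one at each end of the slot. The key stops on them with its origin about 10 above home. Pushed straight it needs 25 to 40 N; wiggled about 2 to and fro along the slot (y) about 15 N, twisted 0.06 rad to and fro about 20 N. Once 6 above home it sinks freely.
- lock (a joint): Turn of the plug in the lock, rad: 0 at rest (locked), growing clockwise seen from above, stop at 1.6. Follows the key after about 0.08 rad of play, against a return spring (0.08 N m at rest, 0.21 N m at a quarter turn) that turns it back when the key is let go. The cam frees the drawer at about 1.1 to 1.2.
- drawer (a joint): How far the drawer has come out of the box front (towards the box's -x), m: 0 shut, 0.03 fully ajar (stop). The cam holds it shut; once free, its own spring (about 5 N) pushes it ajar within half a second.
- drawer_lip (a point): Middle of the drawer's aluminium pull lip at the front of the box, 58 above the bench; not to be handled.
- tape_measure: Bystander: pocket tape measure, 35 x 74 x 63, standing on the bench.
- caliper: Bystander: vernier caliper, 58 x 210 x 13, lying flat.
- spanner_1: Bystander: combination spanner, 183 x 26 x 8, lying flat (long axis x).
- hex_nut_2: Bystander: small hex nut, 19 x 22 x 10.
- torch: Bystander: black torch, 35 x 115 x 36, lying (long axis y).
- ratchet: Bystander: ratchet handle, 38 x 183 x 21, lying (long axis y).
- notebook: Bystander: spiral notebook, 210 x 148 x 15, lying flat; the marker lies on it.
- marker: Bystander: marker pen, 15 x 134 x 15, lying on the notebook.

How it is judged (in metres and radians):
On the way, in this order (a step that is already met when the one before it is completed fails the run):
1. the wide-headed key is lifted out of the block, blade clear of its slot (z of key_wide in the frame of key_block above 0.088 m), for 0.1 s.
2. the key is fully home in the keyhole, upright, the lock not yet turned (horizontal distance between key_wide and keyhole below 0.004 m and z of key_wide in the frame of keyhole below 0.004 m and angle between key_wide's own z axis and vertical below 0.12 rad and value of joint lock below 0.5 rad), for 0.1 s.
3. with the key home, the lock is turned about a quarter clockwise and the drawer has sprung ajar (horizontal distance between key_wide and keyhole below 0.004 m and z of key_wide in the frame of keyhole below 0.004 m and angle between key_wide's own z axis and vertical below 0.12 rad and value of joint lock above 1.3 rad and value of joint drawer above 0.025 m), for 0.2 s.
At the end, for the whole second after the job is handed in: The wide-headed key is home in the keyhole (within 4 mm sideways and in height, within 0.12 rad of upright) and at rest, the lock reads more than 1.3 rad, the drawer is out more than 25 mm, and the fingers still grip the key (more than 2 N), through the last second (all of step 3 and contact force between the fingers and key_wide above 2 N and linear speed of key_wide below 0.02 m/s); the arm keeps its last pose, push and grip.
It fails at once if another key is taken out of the block or knocked over (distance of any of key_round, key_slim from where it was at the start of the episode above 0.015 m).
It fails at once if a bystander is pushed more than 20 mm (distance of any of tape_measure, caliper, spanner_1, hex_nut_2, torch, ratchet, notebook, marker from where it was at the start of the episode above 0.02 m).
It also fails if it takes over 48 s, if anything falls off the work surface, if the arm or the gripper's body presses on something with over 40 N, if the wrist force passes 120 N, or if a joint passes its speed limit or range.

## Working session

There is one attempt and no reset: what is moved stays moved. The work goes in short steps, each a Python script; the robot and the scene stay as the last script left them, time stands still between calls to the robot, and variables do not carry over. Pictures are saved under pics/ and viewed, at most 10 in all, crops included, and the job is handed in when it is done.

```bash
mkdir -p pics
cat > h.py <<'E'
from rig import *
import numpy as np, cv2
def cam(f):
    K=np.array([[f["fx"],0,f["cx"]],[0,f["fy"],f["cy"]],[0,0,1.]]); R=cv2.Rodrigues(np.array(f["rvec"],float))[0]
    return K,np.array([f["k1"],0,0,0.]),R,np.array(f["tvec"],float).ravel()
def rays(f,uv):
    K,d,R,t=cam(f); n=cv2.undistortPoints(np.array(uv,float).reshape(-1,1,2),K,d).reshape(-1,2)
    return -R.T@t, np.c_[n,np.ones(len(n))]@R
def onplane(f,uv,z):
    c,d=rays(f,uv); return c+d*((z-c[2])/d[:,2])[:,None]
def cloud(f):
    v,u=np.mgrid[0:480,0:640]; c,d=rays(f,np.c_[u.ravel(),v.ravel()])
    return (c+d*f["depth"].reshape(-1,1)).reshape(480,640,3)
def proj(f,P):
    K,d,R,t=cam(f); return cv2.projectPoints(np.array(P,float).reshape(-1,1,3),np.array(f["rvec"],float),t,K,d)[0].reshape(-1,2)
def save(n,f): cv2.imwrite(f"pics/{n}.png",f["color"][:,:,::-1])
E
python3 - <<'E'
from h import *
import pickle
for n in("top","side"):
    f=grab_frame(n); save(n+"0",f); pickle.dump(f,open(n+".pkl","wb"))
    K,d,R,t=cam(f); print(n,-R.T@t,R[2],f["fx"],f["k1"])
s=read_state();print(s)
E
```

```text
top [0.31363147 0.03175046 1.47350171] [ 0.15417509  0.00383077 -0.98803612] 453.46593626852314 0.022850177510857706
side [-0.1074935   1.16853243  0.82372171] [ 0.43159509 -0.75643372 -0.49146079] 581.523293452933 0.007190318988980214
{'clock': 0.1, 'qpos': array([-67.46504257,  29.12119525, -13.60882612,  86.00257471,
         7.20535058,  65.82639126,  -8.86879645]), 'qd': array([ 0.00417372, -0.00205527, -0.12364713, -0.25244803,  0.00784783,
       -0.02606001, -0.0040705 ]), 'joint_efforts': array([-3.51962553e-03, -6.21837044e+01, -2.19401993e+00, -2.50205594e+01,
        1.25821657e-02,  7.87595316e-03,  7.55828125e-06]), 'tool_pos': array([0.17738464, 0.59887618, 0.25251346]), 'tcp_rot': array([-1.79909030e+02,  4.78248666e-03,  1.63511689e+02]), 'ft_force': array([-0.28730975, -0.10219199, -0.22101626]), 'wrist_torque': array([-0.017283  , -0.02506687, -0.03466838]), 'finger_force': 0.0, 'width': 0.0851820293777446}
```

View pics/top0.png

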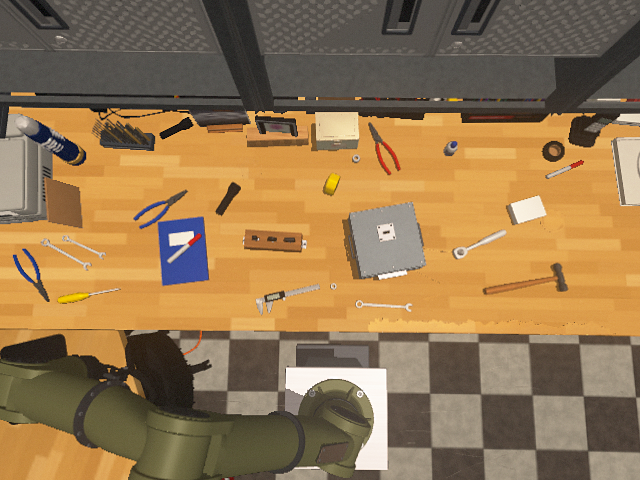

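View pics/side0.png

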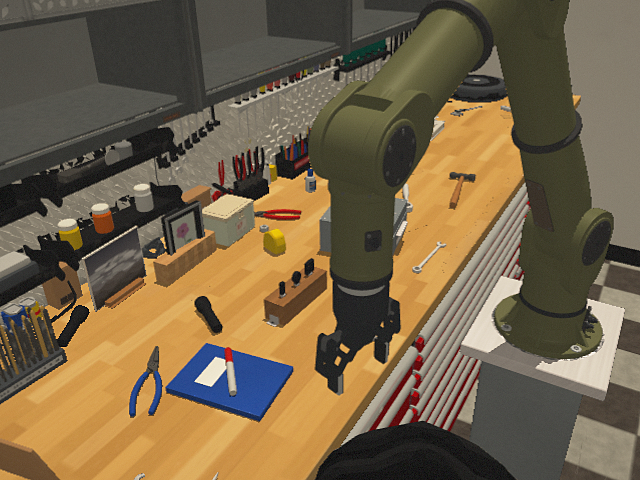

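The top view shows the block at about (275,241), with key heads at (254,239), (272,240) and (290,241). The box is at (387,240) with its keyhole at about (387,232). The side view shows the three heads at about (282,287), (297,277) and (310,266), and I need a closer look to tell them apart.

```bash
cat > m.py <<'E'
from h import *
import pickle
T=pickle.load(open("top.pkl","rb"));S=pickle.load(open("side.pkl","rb"))
P=cloud(T); 
def rect(mask,name,dims):
    n,l,st,c=cv2.connectedComponentsWithStats(mask.astype(np.uint8)); i=1+np.argmax(st[1:,4])
    k=max(cv2.findContours((l==i).astype(np.uint8),0,1)[0],key=cv2.contourArea).reshape(-1,2); return k,st[i]
roi=lambda a,b,c,d:(np.add.outer(np.zeros(480),np.arange(640))>=a)&(np.add.outer(np.zeros(480),np.arange(640))<b)&(np.add.outer(np.arange(480),np.zeros(640))>=c)&(np.add.outer(np.arange(480),np.zeros(640))<d)
z=P[...,2]
m=roi(235,315,220,262)&(z>.044)&(z<.2)
k,_=rect(m,"block",0); r=cv2.minAreaRect(onplane(T,k,.054)[:,:2].astype(np.float32)); print("block",r,np.median(z[m]))
m=roi(340,435,195,285)&(z>.085)&(z<.14)
k,_=rect(m,"box",0); r=cv2.minAreaRect(onplane(T,k,.1)[:,:2].astype(np.float32)); print("box",r,np.median(z[m]))
g=cv2.cvtColor(T["color"],cv2.COLOR_RGB2GRAY)
m=roi(370,405,215,250)&(g>185)
k,s=rect(m,"esc",0); r=cv2.minAreaRect(onplane(T,k,.104)[:,:2].astype(np.float32)); print("esc",r,s)
m=roi(240,308,226,256)&(z>.07)
n,l,st,c=cv2.connectedComponentsWithStats(m.astype(np.uint8))
for i in range(1,n): print("key",st[i],c[i],np.max(z[l==i]))
a=cv2.resize(T["color"][215:270,235:315],None,fx=7,fy=7,interpolation=2)
b=cv2.resize(T["color"][215:250,365:410],None,fx=8,fy=8,interpolation=2)
c=cv2.resize(S["color"][250:335,255:340],None,fx=5,fy=5,interpolation=2)
o=np.zeros((600,800,3),np.uint8)
a=cv2.resize(a,(400,275));b=cv2.resize(b,(360,280))
o[:275,:400]=a;o[:280,420:780]=b
c=cv2.resize(c,(310,310));o[285:595,:310]=c
cv2.imwrite("pics/crop.png",o[:,:,::-1])
E
python3 m.py
```

```text
block ((0.5453839898109436, 0.20588815212249756), (0.18016554415225983, 0.05741126090288162), 87.07186889648438) 0.05439117377209912
box ((0.5450034141540527, -0.150079146027565), (0.2014061063528061, 0.2020338773727417), 10.906625747680664) 0.09972477077934527
esc ((0.563938319683075, -0.14772549271583557), (0.051046837121248245, 0.049539655447006226), 10.795795440673828) [377 223  19  19 230]
key [260 233   1   1   1] [260. 233.] 1.4735017093002905
key [252 235   5   4  18] [254.  236.5] 0.0954772654010434
key [268 236   9   5  35] [271.74285714 237.97142857] 0.09580079369628014
key [284 237  11   4  40] [289.05 238.35] 0.0979201811455781
key [243 239   1   1   1] [243. 239.] 1.4735017093002905
key [293 244   1   1   1] [293. 244.] 1.4735017093002905
key [293 247   1   1   1] [293. 247.] 1.4735017093002905
key [252 255   1   1   1] [252. 255.] 1.4735017093002905
```

View pics/crop.png

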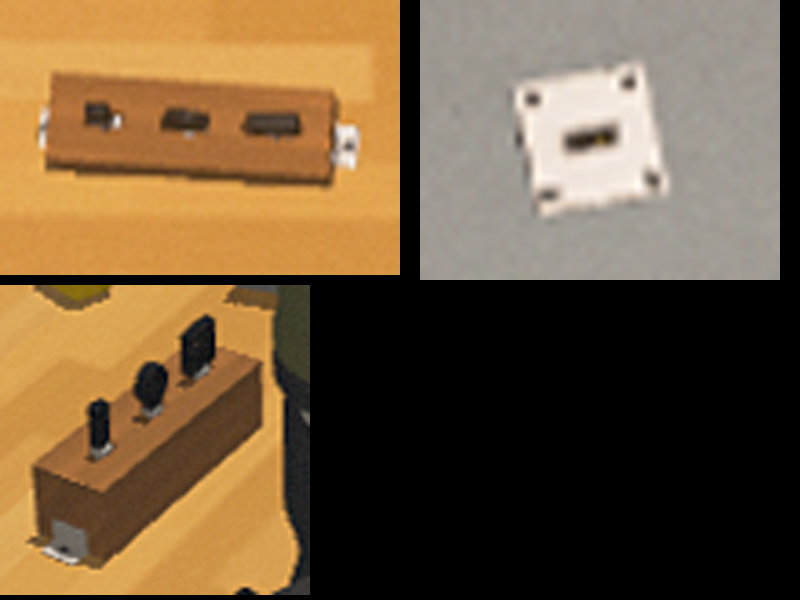

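The rightmost key (image ~(289,238), block y = -55) has the wide rectangular head. The middle key is round and the left one slim. The block and box rectangles match the given sizes. Next I'll refine the key and keyhole points and check IK.

```bash
cat >> m.py <<'E'
print("----")
g=g.astype(int)
sm=cv2.resize(T["color"],None,fx=4,fy=4,interpolation=2); gg=cv2.cvtColor(sm,cv2.COLOR_RGB2GRAY)
def dark(x0,x1,y0,y1,th,zp):
    sub=(gg[y0*4:y1*4,x0*4:x1*4]<th).astype(np.uint8); n,l,st,c=cv2.connectedComponentsWithStats(sub)
    i=1+np.argmax(st[1:,4]); k=max(cv2.findContours((l==i).astype(np.uint8),0,1)[0],key=cv2.contourArea).reshape(-1,2)
    uv=(k+.5)/4-.5+[x0,y0]; w=onplane(T,uv,zp)[:,:2].astype(np.float32); return cv2.minAreaRect(w)
print("keyhole",dark(380,396,226,238,110,.104))
print("head top",dark(282,298,232,246,60,.09))
print("head(P)",[np.median(P[237:241,284:296][z[237:241,284:296]>.08],axis=0)])
# side view: head
gs=cv2.cvtColor(S["color"],cv2.COLOR_RGB2GRAY)
print("pred",proj(S,[[.5426,.151,.09],[.5426,.151,.078]]),proj(T,[[.5426,.151,.09],[.5646,-.147,.104]]))
for psi in(-92.93,87.07):
  for d in(10.9+2.93,10.9+2.93-180,10.9+2.93+180):
    print(psi,d)
    for p,y in(((.5426,.151,.2),psi),((.5426,.151,.081),psi),((.5643,-.147,.2),psi+d),((.5643,-.147,.131),psi+d),((.5643,-.147,.131),psi+d-90)):
        q=inverse_kinematics(p,(180,0,y)); print(None if q is None else np.round(q))
E
python3 m.py | sed -n '/----/,$p'
```

```text
----
keyhole ((0.5635299682617188, -0.1474585235118866), (0.005899517796933651, 0.018679896369576454), 12.854730606079102)
head top ((0.5364712476730347, 0.14935635030269623), (0.010204019956290722, 0.031070850789546967), 8.654821395874023)
head(P) [array([0.54405091, 0.14870246, 0.09065759])]
pred [[308.0461914  261.54225018]
 [308.16995257 265.75202975]] [[288.80825653 238.37198931]
 [385.73663516 231.58905962]]
-92.93 13.83
[  3.  29. -32. 100.  18.  57. 141.]
[  3.  38. -33. 107.  29.  43. 131.]
[ -23.   43.   66.   98.  -42.   68. -115.]
[ -23.   49.   66.  102.  -50.   64. -108.]
[ 12.  32.   0. 102.  -0.  46. 113.]
-92.93 -166.17
[  3.  29. -32. 100.  18.  57. 141.]
[  3.  38. -33. 107.  29.  43. 131.]
[ -4.  30.  26.  97. -15.  56.  38.]
[ -1.  34.  21. 102. -16.  47.  39.]
[-10.  37.  36. 102. -27.  50. -40.]
-92.93 193.83
[  3.  29. -32. 100.  18.  57. 141.]
[  3.  38. -33. 107.  29.  43. 131.]
[ -4.  30.  26.  97. -15.  56.  38.]
[ -1.  34.  21. 102. -16.  47.  39.]
[-10.  37.  36. 102. -27.  50. -40.]
87.07 13.83
[-27.  27.  14. 100.  -8.  54. -13.]
[-25.  35.  11. 108. -10.  38. -11.]
[ -4.  30.  26.  97. -15.  56.  38.]
[ -1.  34.  21. 102. -16.  47.  39.]
[-10.  37.  36. 102. -27.  50. -40.]
87.07 -166.17
[-27.  27.  14. 100.  -8.  54. -13.]
[-25.  35.  11. 108. -10.  38. -11.]
[ -23.   43.   66.   98.  -42.   68. -115.]
[ -23.   49.   66.  102.  -50.   64. -108.]
[ 12.  32.   0. 102.  -0.  46. 113.]
87.07 193.83
[-27.  27.  14. 100.  -8.  54. -13.]
[-25.  35.  11. 108. -10.  38. -11.]
[ -23.   43.   66.   98.  -42.   68. -115.]
[ -23.   49.   66.  102.  -50.   64. -108.]
[ 12.  32.   0. 102.  -0.  46. 113.]
```

Run:
```python
from h import *
o=(180,0,87.07)
move_ptp((.5428,.1500,.17),o)
print(servo_line((.5428,.1500,.081),rate=.1,f_stop=8))
s=read_state(); f0=s["ft_force"]; print(s["tool_pos"],f0)
gripper_close(squeeze=25); s=read_state(); print(s["ft_force"]-f0,s["wrist_torque"],s["width"],s["finger_force"],s["clock"],s["tool_pos"])
for n in("side","top"):
    f=grab_frame(n);
    if n=="side": cv2.imwrite("pics/g1.png",cv2.resize(f["color"][180:340,220:400],(720,640),interpolation=2)[:590,:,::-1])
```

```text
False
[0.54318566 0.15006387 0.08151626] [-0.5640675   0.50050325  0.90695641]
[-0.68969467 -0.44605454  0.67569902] [-0.03381008  0.07937579 -0.05645845] 0.009440719043622595 28.634540140628815 3.9167 [0.54280331 0.15000459 0.08108583]
```

View pics/g1.png

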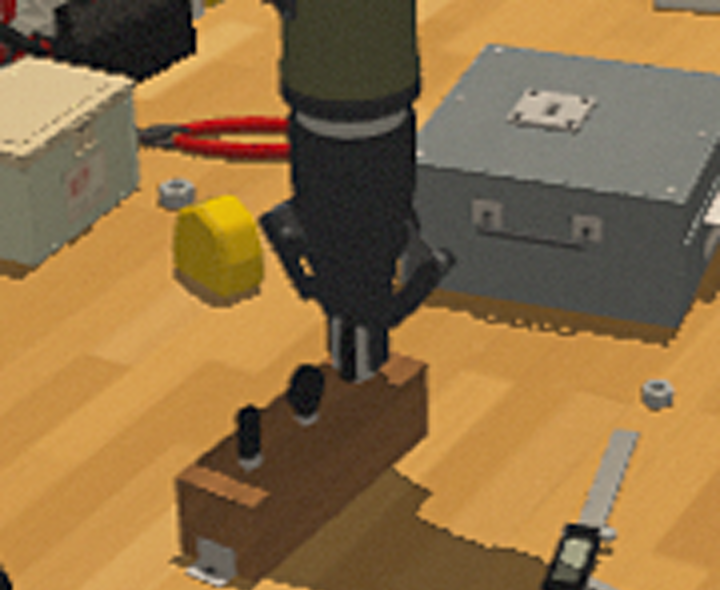

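The fingers hold the wide head (crop ~(357,350)), and the other two keys haven't moved. I'll tighten the grip, lift, carry the key over the keyhole and look at it against the hole in both views.

Run:
```python
from h import *
import pickle
gripper_close(squeeze=80)
print(servo_line((.5428,.15,.20),rate=.12))
f=grab_frame("side"); pickle.dump(f,open("side1.pkl","wb"))
servo_line((.5637,-.1475,.20),rate=.2,rotation=(180,0,100.9))
wait(.3)
s=read_state(); print(s["tool_pos"],s["tcp_rot"],s["width"],s["ft_force"],s["clock"])
a=grab_frame("side");b=grab_frame("top")
pickle.dump((a,b),open("over.pkl","wb"))
kh=proj(a,[[.5637,-.1475,.104]])[0]; kb=proj(a,[s["tool_pos"]+[0,0,-.057]])[0]; print("side",kh,kb, proj(f,[[.5637,-.1475,.104]]))
o=np.zeros((590,800,3),np.uint8)
c=lambda i,x,y,w:cv2.resize(i["color"][y-w:y+w,x-w:x+w],(390,390),interpolation=2)
x,y=kh.astype(int); print(x,y); o[:390,:390]=c(a,x,y-20,45); o[:390,400:790]=c(f,x,y-20,45)
cv2.imwrite("pics/over.png",o[:390,:,::-1])
```

```text
False
[ 0.56376529 -0.14701624  0.20003543] [ 1.79996142e+02 -4.31293586e-03  1.00940569e+02] 0.00880213221720617 [-0.29699615 -0.36601549 -0.63839944] 7.3667
side [357.23669053 207.2857095 ] [357.36646333 194.72265418] [[357.23669053 207.2857095 ]]
357 207
```

View pics/over.png

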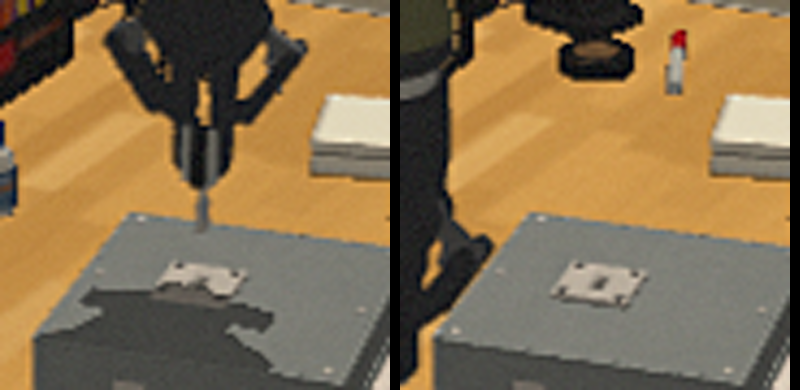

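The key is held upright, with its shank at about (203,210) in the left crop. The hole at (201,283) in the right crop lines up with it to within about 0.5 px. I'll descend under force guard.

Run:
```python
from h import *
o=(180,0,100.9)
servo_line((.5637,-.1475,.172),rate=.1)
r=servo_line((.5637,-.1475,.146),rate=.03,f_stop=7)
s=read_state(); print(r,s["tool_pos"],s["ft_force"],s["wrist_torque"],s["clock"])
```

```text
True [ 0.56445906 -0.14722147  0.15993217] [ 2.873945    0.36121437 -2.1430038 ] [ 0.04489922 -0.81415339  0.00848276] 8.4083
```

Run:
```python
from h import *
x,y=.5637,-.1475
for i in range(5):
    s=read_state(); z=s["tool_pos"][2]; f=s["ft_force"]
    if z<.148: break
    x+=np.clip(f[0]*.0004,-.0012,.0012); y+=np.clip(f[1]*.0004,-.0012,.0012)
    servo_line((x,y,z+.001),rate=.03)
    f1=read_state()["ft_force"]
    r=servo_line((x,y,.146),rate=.03,f_stop=9)
    s=read_state(); print(np.round([x,y],4),f1,r,s["tool_pos"],s["ft_force"],s["wrist_torque"],s["clock"])
```

```text
[ 0.5648 -0.1474] [-0.09577388 -0.01069236 -0.98293843] False [ 0.56484025 -0.14726747  0.14585704] [ 0.85366345  0.25032435 -1.00743915] [ 0.05436109 -0.1913486   0.01470211] 9.3083
```

Run:
```python
from h import *
gripper_close(squeeze=110)
x,y=.5649,-.1474; d=np.array([-.189,.982,0]); c=np.array([x,y,0.])
r=servo_line((x,y,.136),rate=.02,f_stop=12)
s=read_state(); print(r,s["tool_pos"],s["ft_force"],s["clock"])
zc=s["tool_pos"][2]-.0005; sg=1
for i in range(24):
    p=c+sg*.0015*d; p[2]=zc; servo_line(p,rate=.015 if i else .01); sg=-sg
    s=read_state(); fz=s["ft_force"][2]; z=s["tool_pos"][2]
    print(i,round(zc,4),s["tool_pos"].round(4),s["ft_force"].round(1),round(s["clock"],2))
    if z<.1355 : break
    if fz<17: zc-=.0007
    if abs(fz)>32: zc+=.0005
    zc=max(zc,z-.004)
```

```text
True [ 0.56524659 -0.14788622  0.14002041] [-0.98340295  0.90485722  7.89462155] 9.9167
0 0.1395 [ 0.5652 -0.1472  0.1403] [-0.2 -2.8  5.7] 10.22
1 0.1388 [ 0.5656 -0.1483  0.1397] [-1.5  0.8 10.1] 10.58
2 0.1381 [ 0.5654 -0.1477  0.1396] [-1.9 -2.8 10.9] 10.94
3 0.1374 [ 0.5657 -0.1487  0.1391] [-3.5  2.5 15.6] 11.3
4 0.1367 [ 0.5654 -0.1475  0.1387] [-3.2 -2.7 14.6] 11.66
5 0.136 [ 0.5662 -0.1487  0.137 ] [0.6 0.3 6.4] 12.02
6 0.1353 [ 0.5652 -0.1477  0.135 ] [ 2.7 -4.9 -4.3] 12.38
```

Run:
```python
from h import *
x,y=.5651,-.1478
servo_line((x,y,.135),rate=.02)
r=servo_line((x,y,.126),rate=.02,f_stop=12)
s=read_state(); print(r,s["tool_pos"],s["tcp_rot"],s["ft_force"],s["wrist_torque"],s["width"],s["clock"])
a=grab_frame("side"); cv2.imwrite("pics/home.png",cv2.resize(a["color"][142:232,312:402],(585,585),interpolation=2)[:,:,::-1])
```

```text
True [ 0.56492612 -0.14741021  0.13127591] [-1.79986616e+02 -4.25580601e-02  1.00911241e+02] [-0.26611463  0.55033445  5.21147091] [ 0.03176523  0.21649733 -0.01409458] 0.008233255560935727 12.9417
```

View pics/home.png

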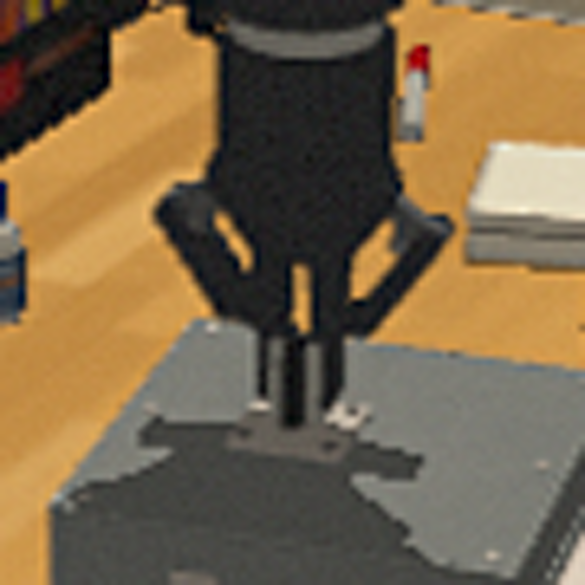

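The collar is seated: TCP z is 0.1313 against an expected 0.131, and the contact is firm. Next I'll turn clockwise in steps, easing the side load as I go.

Run:
```python
from h import *
x,y,z=.5651,-.1476,.1303
servo_line((x,y,z),rate=.02); wait(.2)
for a in (12,24,36,48,60,72,82,90):
    servo_line((x,y,z),rotation=(180,0,100.9-a)); s=read_state(); f=s["ft_force"]
    print(a,s["tool_pos"].round(4),s["tcp_rot"][2].round(1),f.round(1),s["wrist_torque"].round(2),s["width"].round(4),round(s["clock"],2))
    if np.hypot(*f[:2])>3: x+=np.clip(f[0]*.0001,-.0006,.0006); y+=np.clip(f[1]*.0001,-.0006,.0006)
    if abs(s["wrist_torque"][2])>1.5 or np.hypot(*f[:2])>40: break
wait(.8); s=read_state(); print(s["tool_pos"],s["tcp_rot"],s["ft_force"],s["wrist_torque"],s["finger_force"])
T=grab_frame("top");a=grab_frame("side")
o=np.zeros((390,790,3),np.uint8)
o[:,:390]=cv2.resize(T["color"][190:290,340:440],(390,390),interpolation=2);o[:,400:]=cv2.resize(a["color"][152:242,322:412],(390,390),interpolation=2)
cv2.imwrite("pics/turned.png",o[:,:,::-1])
```

```text
Traceback (most recent call last):
AttributeError: 'float' object has no attribute 'round'
```

Run:
```python
from h import *
x,y,z=.5651,-.1476,.1303
for a in (12,24,36,48,60,72,82,90):
    servo_line((x,y,z),rotation=(180,0,100.9-a)); s=read_state(); f=s["ft_force"]
    print(a,s["tool_pos"].round(4),round(s["tcp_rot"][2],1),f.round(1),s["wrist_torque"].round(2),round(s["width"],4),round(s["clock"],2))
    if np.hypot(*f[:2])>3: x+=np.clip(f[0]*.0001,-.0006,.0006); y+=np.clip(f[1]*.0001,-.0006,.0006)
    if abs(s["wrist_torque"][2])>1.5 or np.hypot(*f[:2])>40: break
wait(.8); s=read_state(); print(s["tool_pos"],s["tcp_rot"],s["ft_force"],s["wrist_torque"],s["finger_force"])
T=grab_frame("top");a=grab_frame("side")
o=np.zeros((390,790,3),np.uint8)
o[:,:390]=cv2.resize(T["color"][190:290,340:440],(390,390),interpolation=2);o[:,400:]=cv2.resize(a["color"][152:242,322:412],(390,390),interpolation=2)
cv2.imwrite("pics/turned.png",o[:,:,::-1])
```

```text
12 [ 0.5656 -0.1474  0.1313] 88.9 [ 0.3 -1.6  7.2] [-0.29  0.05  0.07] 0.0082 14.05
24 [ 0.5658 -0.1474  0.1313] 76.9 [-0.1 -1.3  6.6] [-0.3 -0.1  0.1] 0.0085 14.41
36 [ 0.566  -0.1474  0.1312] 64.9 [ 1.4 -0.7  6.6] [-0.34 -0.19  0.14] 0.0085 14.77
48 [ 0.5661 -0.1475  0.1313] 52.9 [ 1.1 -1.7  6.2] [-0.45 -0.27  0.15] 0.0082 15.12
60 [ 0.5663 -0.1476  0.1313] 40.9 [ 2.4 -2.6  5.7] [-0.45 -0.34  0.2 ] 0.0081 15.48
72 [ 0.5664 -0.1478  0.1313] 28.9 [ 0.5 -1.8  6.2] [-0.36 -0.3  -0.02] 0.0084 15.84
82 [ 0.5666 -0.1479  0.1313] 18.9 [ 1.8 -0.7  5.5] [-0.52 -0.38  0.18] 0.0085 16.17
90 [ 0.5666 -0.148   0.1313] 10.9 [ 1.2 -1.1  5.4] [-0.51 -0.42  0.17] 0.0082 16.46
[ 0.56654651 -0.14803511  0.13127711] [ 1.79933665e+02 -1.65191006e-01  1.09367923e+01] [ 1.57651452 -2.01767273  4.82892333] [-0.50814888 -0.49256514  0.1654063 ] 108.7645923346281
```

View pics/turned.png

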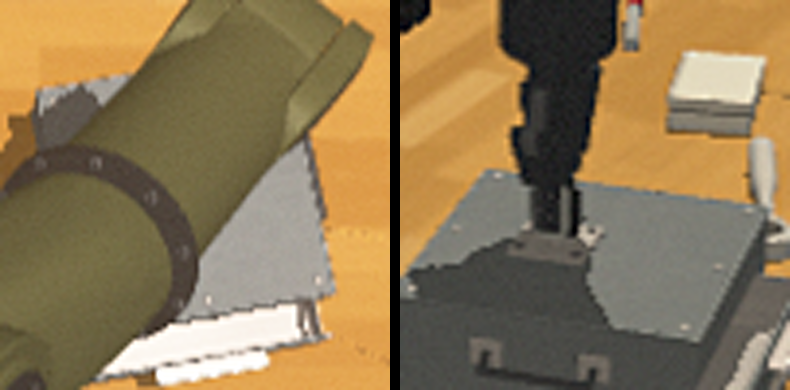

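Run:
```python
from h import *
servo_line((.5651,-.1476,.1303),rotation=(180,0,7.9)); wait(.8); s=read_state()
print(s["tool_pos"],s["tcp_rot"],s["ft_force"],s["wrist_torque"],s["finger_force"],s["clock"])
print(sign_off())
```

```text
[ 0.56651055 -0.14805685  0.13129672] [179.90839092  -0.18495341   7.98177691] [ 3.27038013 -2.66312889  5.43093221] [-0.64334169 -0.70960564  0.12878728] 108.40658783912659 18.4083
the job is handed in; nothing more can be done
None
```

I handed the job in at 18.4 s with the wide key seated in the keyhole, turned about 93° clockwise and still gripped at about 108 N. The camera showed the drawer ajar, and I saw no sign of the other keys or the bystanders being moved; the sign-off gave no verdict, and the lock angle is inferred from the wrist, not read directly.

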